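Fish a copper finial out of a birdhouse with sprung tongs and button the hatch shut

ROBOT

A 6-joint arm with a two-finger parallel gripper is mounted at the origin on the work surface. World frame = base frame: x ahead of the robot, y to its left, z up, the work surface at z = 0. Lengths are in m, angles in degrees, forces in N, time in s.
With the tool pointing down it reaches from about 0.4 to 0.825 m from the base axis. Payload 7 kg.
Tool frame: the origin (TCP) lies at the very end of the fingers, on their centre line; the grasp point (between the pads) lies 19 mm behind it; z points along the fingers, y is the line along which they close (so a half turn about z gives the same grasp; the last joint's range is limited). The gripper opens to 88 mm and grips with 3 to 60 N. Pads are 19 mm wide; open, the fingers measure 130 mm over their backs; the gripper's body (78 mm by 193 mm) begins 47 mm behind the grasp point.
Start: joints at [-46.748, 20.546, 0.682, 0, -70.136, -16.507], TCP at [0.304, -0.603, 0.227] pointing down, gripper open.
Joint ranges: [-176.03, 176.03], [-82.01, 121.73], [-58.28, 71.71], [-173.87, 95.51], [-174.79, -0.11], [-173.66, 173.66]. Speed limits (degrees/s): [136.94, 136.94, 172.46, 180, 180, 180].

INTERFACE

Orientations are given as [roll, pitch, yaw] about the fixed x, y, z axes, in that order (R = Rz(yaw) Ry(pitch) Rx(roll)).
In Python, from plant import ctrl gives the robot as it stands.
- The arm moves only by the tool carry_out, never from a script. Its argument "deltas" is a list that holds one entry, the list of rows, each a list of 5 numbers: the shift along the tool's x, y, z scaled (see below), then the turn about the tool's z scaled (see below), then the opening, from -1 (shut) to 1 (fully open). A call has 1 to 5 rows; each row is the pose to reach, as a shift and turn from the pose commanded when the call began, along the tool's axes at that moment, turning the shorter way round; what a row does not reach only later rows make up. The controller multiplies each number of a shift by 20 cm and each number of a turn by 2 pi rad. A row lasts 1/10 s, in which the tool goes at most 50 mm and 8.59 degrees, less where a joint would pass 70% of its speed; a pose out of reach is approached as far as the arm can. A call with a number of a shift or a turn outside -1 to 1 is refused whole. A call with a gripper value outside its range is refused whole. The fingers move at their own pace and stop on an object; the grip force is fixed at half the most. Time passes only in rows, so rows that repeat a pose let the fingers close. It gives the time, the measured TCP pose, the force, the opening and the grip force at its end, in the units of the state.
- ctrl.get_obs(): the state, without advancing time (a new reading comes with each control period).
- ctrl.snapshot(name): name is "side" or "top"; returns a dict with "color" (384x512x3 uint8, red, green, blue), "camera_matrix" (3x3 intrinsics, pixels), "R" (3x3) and "t" (3): a world point X has camera coordinates R X + t. Camera axes: x right, y down, z forward; pixel columns grow to the right and rows downward; lengths in m; the calibration is good to about 2 mm. A picture is of the moment at which its call begins. There is no depth.
- ctrl.close_job(): hands the job in; it is judged then, once.
Trained networks look in a picture, given as the dict that the camera call returned (one of the last four; its "shot" number tells which), for a name from the list of things; names that differ only in an ending like _2 or _b are one class to them, and where a whole thing is asked for, a point or a joint stands for the part that bears it (a point fixed in the world has none). Each returns a list of dicts, best first, with "p" (0 to 1); they miss things now and then, are a little off and sometimes report something else, mostly with a low value. They report only what shows in the picture. A call takes as long as a camera call. They do not tell look-alikes from the thing itself.
- ctrl.search_frame(picture, name): "centre" ([column, row] in pixels, amid what is visible of it).
- ctrl.silhouettes(picture, name): "mask" (384x512 bool, what is visible of it) and "centre" ([column, row] in pixels, amid what is visible of it).
- ctrl.spot_point(picture, name): "centre" ([column, row] in pixels: a listed point, or the origin of a listed thing).
The state is a dict: "clock": time; "joint_pos": joint angles; "qvel": joint speeds; "tau": joint torques, N m; "tool_pos": TCP position; "orientation": TCP orientation; "force": force on the tool from outside, world axes, zero at the start; "moment": the same for the moment, N m; "opening": finger opening in m; "gripper_force": force on a finger pad.
Only numpy, scipy, OpenCV 4.12 (cv2) and the standard library are available. Lean on these libraries where they do the work, as an engineer would, in place of code of your own. Each camera call takes 0.05 s, during which the arm holds its last target. There are 200 camera calls.

TASK

One of the two copper acorn finials has ended up inside the birdhouse, which lies face down with its back hatch open. Take the sprung tongs from their wooden block and, touching the finial only with the tongs and never with the gripper's fingers, lift it out and set it down upright in the tray beside its twin without dropping it. Only then swing the hatch shut and, after that, turn the turnbutton across it to hold it closed; finish with the tongs standing tips down in their block again, and leave the twin, the drill, the guard plate and the marking gauge where they are.

Things in the scene. Friction and masses are not known exactly. Their poses are not given: they have to be found in the camera images.
- house: White-painted pine birdhouse lying face down on a round birch turntable (300 mm across, 20 mm high, locked; nothing of it moves). Origin on the turntable's top, z up, x towards the gable (away from the robot at yaw 0). Box part x -65 to 60 mm, y -65 to 65 mm; the roof boards reach x 122 mm, y 92 mm at the eaves, 126 mm above the origin. The back wall, now on top, is 12 mm thick.
- opening (a point): Middle of the open hatchway in the back wall, level with the wall's upper face, 114 mm above the house's origin (house x -5, y 0). The hatchway runs 35 mm to either side along the house's x and 42 mm along its y.
- inner_floor (a point): Floor inside the birdhouse straight below opening, 12 mm above the house's origin, 90 mm below the underside of the back wall. The space inside is wider than the hatchway: house y -53 to 53 mm, x from -53 mm on into the gable, so the wall's border overhangs it on all sides.
- hatch (a joint): Angle of the plain pine hatch (68 by 80 mm, 10 mm thick, 50 g): 0 = shut, flush with the back wall's upper face; 2.1 rad = fully open, leaning 30 degrees past upright on the gable side of the hatchway. It swings easily about its hinge and, once pushed past upright, falls shut by its own weight in 1 to 2 s.
- hatch_hinge (a point): Hinge line of the hatch, parallel to the house's y, at the gable-side edge of the hatchway: house x 30.5 mm, y 0, level with the upper face of the back wall.
- hatch_edge (a point): Middle of the hatch's free edge, 69 mm from the hinge line.
- turnbutton (a joint): Angle of the turnbutton, a wooden bar 46 mm long, 13 mm wide, 10 mm thick, turning about an upright screw through its middle. Near 0 it lies along the house's y, clear of the hatch; it grows clockwise seen from above; at 1.57 rad it lies along the house's x, one end over the shut hatch (stop at 1.62). Stiff (0.06 N m), it stays where it is left.
- button_pivot (a point): Centre of the turnbutton, on its screw: house x -52.5 mm, y 0, on the side of the hatchway away from the gable. The bar's underside is 1.5 mm and its top 11.5 mm above the back wall's upper face.
- tongs: Stainless sprung tongs like large tweezers, 166 mm long, 65 g, standing tips down in the block, bow on top. Origin midway between the tips' lower ends, z up to the bow. Two strips 14 to 16 mm wide (along x) at +y and -y close along y. The tips are flat paddles inside, 20 mm wide, 20 mm tall; sprung fully open they are 47 mm apart inside, 54 mm outside.
- tongs_grip (a point): Midway between the flat grip plates on the outsides of the two arms, 130 mm above the tips; each plate is 18 mm wide (x), 20 mm tall. The bow's top is 36 mm higher. Across the plates: 36 mm sprung open, 34 mm with the tips 38 mm apart (this holds the tongs, tips still spread; about 8 N), 30 mm with the tips on a finial (12 N); 25 to 30 N grips it well.
- tongs_arm (a joint): How far the tongs are squeezed, rad between the arms: 0 = sprung fully open, 0.06 = tips 38 mm apart, 0.17 = tips on the finial's 21 mm cap, 0.29 = shut. Readable while the tongs are held.
- block: Wooden tool block fixed to the bench, 58 (x) by 100 (y) by 48 mm high, with an open-topped slot 30 (x) by 66 mm (y) for the tongs, the slot's floor 8 mm above the bench. Origin under its centre, on the bench.
- tray: Bamboo tray fixed to the bench, 140 (x) by 96 (y) by 16 mm high, walls and floor 4 mm thick, origin under its centre. The twin stands in its -x half; the +x half is empty.
- finial: Copper acorn finial standing on the floor inside the birdhouse, partly under the gable-side border of the hatchway; 39.5 mm tall, about 35 g, origin at the middle of its foot, z up to its point. Foot 19 mm across; the acorn's cap, 8.5 to 19.5 mm above the foot, is the widest part, 21 mm across; the nut above narrows to a point.
- twin: Same kind of finial, standing in the tray. Bystander.
- drill: Black battery drill lying on its side, about 190 by 200 by 68 mm; origin on the bench under the motor body. Bystander.
- guard_plate: Stainless steel entrance guard plate, 75 mm square, 3 mm thick, with a 32 mm hole, lying flat; origin under its centre. Bystander.
- gauge: Boxwood marking gauge, beam 215 mm along its x, 62 mm square fence, brass thumbscrew on top; it rests on the fence and the beam's tail (-x), 90 mm high in all; origin on the bench near the beam's middle. Bystander.
Mind the look-alikes: they are no part of the job. What is meant by the tongs is not turquoise, and is the smaller of those in its own colour. Of the things shaped like the tray, the wooden one is meant.

How it is judged:
By the outcome, as a careful person would: the job done as asked, in the order asked, and still so for the second after the job is handed in, with the robot touching nothing.
It also fails if it takes over 72 s, if anything falls off the work surface, if the arm or the gripper's body presses on something with over 40 N, if the wrist force passes 120 N, or if a joint passes its speed limit or range.

## Working session

There is one attempt and no reset: what is moved stays moved. The work goes in short steps, Python scripts to look and compute and a tool call to move; the robot and the scene stay as the last step left them, time stands still between calls to the robot, and variables do not carry over. Pictures are saved under pics/ and viewed, at most 10 in all, crops included, and the job is handed in when it is done.

Besides the shell and the picture viewer there is one more tool, called after "Call:" as name(argument=value, ...) on one line, values as JSON. carry_out: Moves the arm, as the interface text tells. Its arguments: {"type":"object","properties":{"deltas":{"type":"array"}},"required":["deltas"]}

```bash
mkdir -p pics; ls
python3 - <<'E'
from plant import ctrl
import cv2
o=ctrl.get_obs();print(o)
for n in("side","top"):
    s=ctrl.snapshot(n);cv2.imwrite(f"pics/{n}0.png",s["color"][...,::-1]);print(n,s["camera_matrix"].tolist(),s["R"].tolist(),s["t"].tolist(),s["shot"])
    for k in["house","opening","hatch_hinge","hatch_edge","button_pivot","tongs","tongs_grip","block","tray","finial","twin","drill","guard_plate","gauge","inner_floor"]:
        print(k,[(round(d["p"],2),[round(float(c),1) for c in d["centre"]]) for d in ctrl.spot_point(s,k)])
print(ctrl.get_obs()["clock"])
E
```

```text
pics
{'clock': 0.0, 'joint_pos': array([-4.67463937e+01,  2.05915318e+01,  6.35368770e-01, -2.01645120e-02,
       -7.01354477e+01, -1.65081667e+01]), 'qvel': array([-0.04893784,  0.01338308,  0.0652607 , -0.02226302,  0.08021017,
        0.0677923 ]), 'tau': array([ 9.66837142e-04, -5.82712913e+01,  2.93053293e+01,  6.99707419e+00,
        6.81172955e-03, -1.35781906e-04]), 'tool_pos': array([ 0.30354899, -0.60236525,  0.22563357]), 'orientation': array([ 1.79906779e+02, -7.85926303e-03, -1.53261421e+02]), 'force': array([-0.88982656, -0.24749063, -0.94798364]), 'moment': array([-0.07411242,  0.00073114,  0.00437314]), 'gripper_force': 0.0, 'opening': 0.08810126456138799}
side [[357.85342200378807, 0.0, 256.08820731430075], [0.0, 357.85342200378807, 190.91829053847943], [0.0, 0.0, 1.0]] [[-0.7950016911481514, -0.6062042243103422, 0.022107679658348242], [-0.39244829217389304, 0.48619942750673195, -0.7807653006262004], [0.4625544822411458, -0.6293858555134704, -0.6244331796423079]] [0.3933923922878536, 0.33622407175001384, 0.8843128882515395] 1
house [(0.82, [258.0, 224.8]), (0.63, [1
[... 1144 characters left out ...]
0.81, [250.3, 197.4])]
hatch_hinge [(0.69, [253.0, 190.0])]
hatch_edge [(0.55, [247.8, 176.1]), (0.3, [290.1, 141.0])]
button_pivot [(0.79, [253.7, 213.1])]
tongs [(0.7, [127.5, 197.0]), (0.62, [248.7, 201.1]), (0.58, [152.2, 225.8]), (0.42, [161.0, 257.1])]
tongs_grip [(0.74, [332.4, 217.4]), (0.62, [108.0, 193.9]), (0.49, [156.5, 260.3])]
block [(0.96, [152.5, 225.4])]
tray [(0.9, [381.7, 234.9]), (0.62, [329.1, 219.7])]
finial [(0.64, [253.7, 213.6]), (0.63, [331.2, 231.3]), (0.41, [247.7, 195.3])]
twin [(0.73, [253.0, 203.1]), (0.37, [332.2, 228.8])]
drill [(0.78, [134.3, 144.7])]
guard_plate [(0.65, [330.4, 177.5])]
gauge [(0.78, [289.6, 144.1])]
inner_floor [(0.81, [250.6, 202.4])]
1.6
```

View pictures.

Run:
```python
import cv2
for n in("side","top"):
    a=cv2.imread(f"pics/{n}0.png");cv2.imwrite(f"pics/{n}0b.png",cv2.resize(a,(800,600),interpolation=cv2.INTER_CUBIC))
```

```text
(no output)
```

View pics/side0b.png

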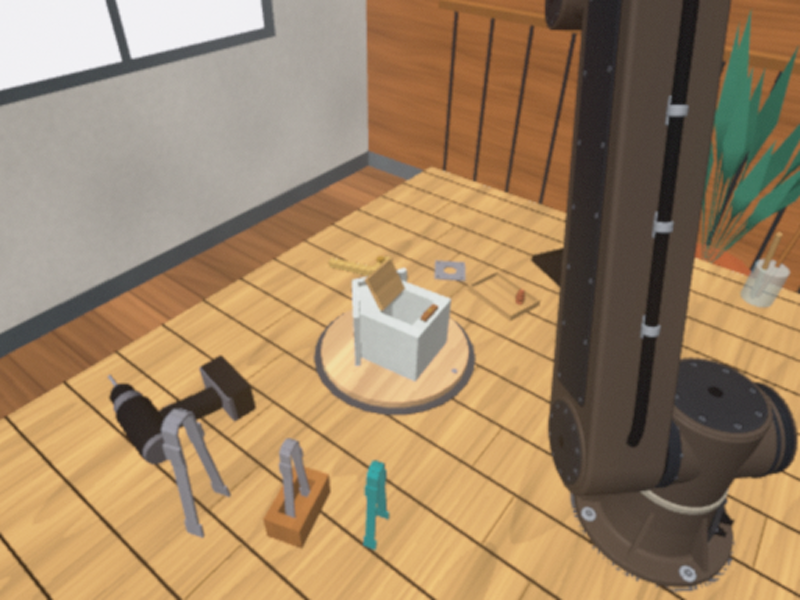

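View pics/top0b.png

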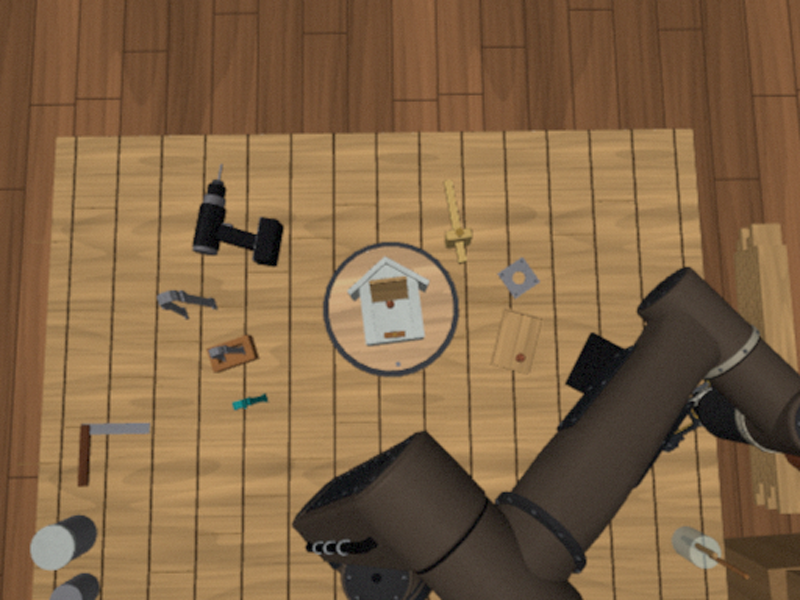

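```bash
cat > h.py <<'E'
import numpy as np
K={"side":np.array([[357.85342200378807,0,256.08820731430075],[0,357.85342200378807,190.91829053847943],[0,0,1]]),
"top":np.array([[390.0107069942988,0,256.0601725715145],[0,390.0107069942988,192.1465821665819],[0,0,1]])}
R={"side":np.array([[-0.7950016911481514,-0.6062042243103422,0.022107679658348242],[-0.39244829217389304,0.48619942750673195,-0.7807653006262004],[0.4625544822411458,-0.6293858555134704,-0.6244331796423079]]),
"top":np.array([[-0.015411102233045267,-0.999857365558527,0.006909881788029407],[-0.9930011523571137,0.014495390460102632,-0.11721175313446001],[0.11709487326696703,-0.008667882888634282,-0.9930829061366538]])}
T={"side":np.array([0.3933923922878536,0.33622407175001384,0.8843128882515395]),"top":np.array([-0.04708225919126937,0.5491021497306815,1.413481809877725])}
def proj(c,X):
    q=(R[c]@np.atleast_2d(X).T).T+T[c]; p=(K[c]@q.T).T; return p[:,:2]/p[:,2:]
def atz(c,p,z):
    d=R[c].T@np.linalg.inv(K[c])@np.array([*p,1.]); o=-R[c].T@T[c]; return o+d*(z-o[2])/d[2]
def tri(a,b):
    P=[K[c]@np.c_[R[c],T[c]] for c in("side","top")]
    import cv2
    X=cv2.triangulatePoints(P[0],P[1],np.array(a,float).reshape(2,1),np.array(b,float).reshape(2,1)).ravel(); return X[:3]/X[3]
E
python3 - <<'E'
from h import *
import cv2
for n,a,b in[("house",(258,224.8),(252.1,203)),("opening",(258.5,195.4),(250.3,197.4)),("hinge",(252.2,192.6),(253,190)),("hedge",(241,172.7),(247.8,176.1)),("pivot",(275.1,197.8),(253.7,213.1)),("ifloor",(259,219.9),(250.6,202.4)),("block",(191.6,332.9),(152.5,225.4)),("tongs",(191.7,325.7),(152.2,225.8)),("tray",(320.4,191.9),(329.1,219.7)),("twin",(334,189.6),(332.2,228.8))]:
    print(n,tri(a,b).round(4))
S=cv2.imread("pics/side0.png");Tp=cv2.imread("pics/top0.png")
def cr(im,x,y,w=80,h=60,s=5): return cv2.resize(im[y:y+h,x:x+w],(w*s,h*s),interpolation=cv2.INTER_CUBIC)
cv2.imwrite("pics/c1.png",np.vstack([np.hstack([cr(S,220,165),cr(Tp,210,162)]),np.hstack([cr(S,150,275,100,75,4),cr(Tp,120,195)])]))
E
```

```text
house [ 0.5126 -0.0385  0.0102]
opening [ 0.5177 -0.0349  0.1319]
hinge [ 0.5458 -0.0438  0.1224]
hedge [ 0.5816 -0.0288  0.1897]
pivot [ 0.4637 -0.0452  0.1438]
ifloor [ 0.5103 -0.0345  0.0365]
block [ 0.4338  0.3412 -0.0254]
tongs [0.4326 0.3363 0.0015]
tray [ 0.4467 -0.3283 -0.0035]
twin [ 0.407  -0.3354  0.0236]
```

View pics/c1.png

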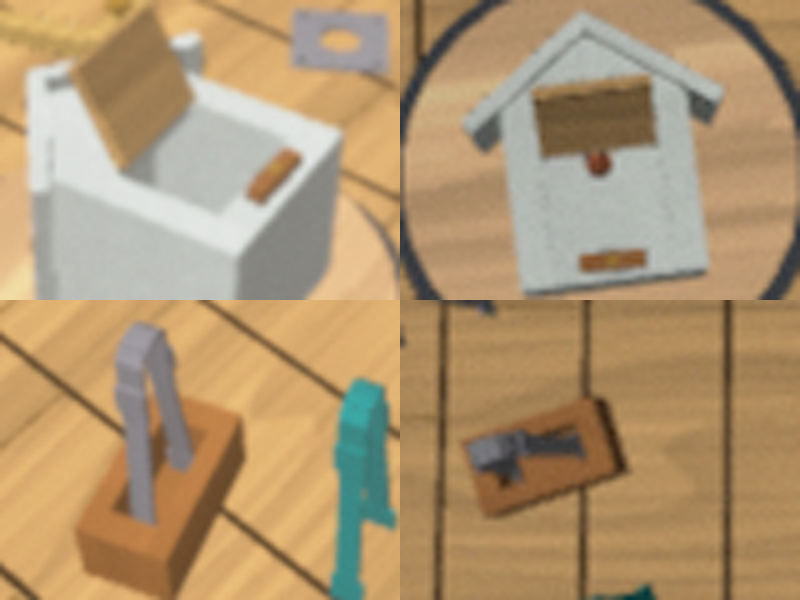

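```bash
cat > fit.py <<'E'
from h import *
from scipy.optimize import least_squares
def o(p,x0,y0,s): return np.array([(p[0]+.5)/s-.5+x0,(p[1]+.5)/s-.5+y0])
SH=lambda *p:("side",o(p,220,165,5)); TH=lambda *p:("top",o(p,210,162,5))
SB=lambda *p:("side",o(p,150,275,4)); TB=lambda *p:("top",o(p,120,195,5))
def fit(obs,x0):
    def pts(v,X): c,s=np.cos(v[2]),np.sin(v[2]); return [v[0]+c*X[0]-s*X[1],v[1]+s*X[0]+c*X[1],X[2]]
    f=lambda v:np.concatenate([(proj(m[0],pts(v,X))[0]-m[1]) for m,X in obs])
    r=least_squares(f,x0,loss="soft_l1"); print(r.x[:2].round(4),np.degrees(r.x[2]).round(2)); print(r.fun.reshape(-1,2).round(1).tolist()); return r.x
def loc(v,P): c,s=np.cos(v[2]),np.sin(v[2]); d=P[:2]-v[:2]; return np.array([c*d[0]+s*d[1],-s*d[0]+c*d[1]])
if __name__=="__main__":
    w=.134
    H=[(TH(124,290),(-.065,.065,w)),(TH(306,269),(-.065,-.065,w)),(TH(178,266),(-.0525,.023,w+.0115)),(TH(247,256),(-.0525,-.023,w+.0115)),
    (SH(238,249),(-.065,.065,w)),(SH(342,132),(-.065,-.065,w)),(SH(276,175),(-.0525,0,w+.006))]
    h=fit(H,[.515,-.037,.1])
    print("finial tip",loc(h,atz("top",TH(198,163)[1],.0675)).round(4))
    z=.048
    B=[(TB(62,137),(.029,.05,z)),(TB(90,216),(-.029,.05,z)),(TB(217,172),(-.029,-.05,z)),(TB(183,100),(.029,-.05,z)),
    (SB(78,221),(.029,.05,z)),(SB(172,265),(-.029,.05,z)),(SB(245,113),(-.029,-.05,z))]
    b=fit(B,[.434,.34,.2])
    t=tri(SB(142,27)[1],TB(87,153)[1]);print("bow",t.round(4),loc(b,t).round(4))
E
python3 fit.py
```

```text
[ 0.5144 -0.0348] 6.22
[[-0.5, 0.1], [0.8, -0.4], [0.4, -0.4], [0.0, -0.1], [-0.1, 1.4], [0.5, 0.1], [-0.2, 0.2]]
finial tip [0.0231 0.0022]
[0.4296 0.3395] 18.04
[[0.1, 0.7], [-0.9, 0.1], [0.2, -0.1], [2.3, -0.9], [-0.0, 1.6], [-0.5, -1.0], [0.3, 0.2]]
bow [0.4281 0.3391 0.1818] [-0.0015  0.    ]
```

Run:
```python
from fit import *
import cv2
h=[.5144,-.0348,np.radians(6.22)]
for p,z in[((140,157),.139),((257,143),.139),((140,157),.134),((257,143),.134),((133,90),.194),((253,77),.194)]: print("hatch",p,loc(h,atz("top",TH(*p)[1],z)).round(4))
im=cv2.imread("pics/top0.png").astype(int)
m=((im[...,2]-im[...,0])>60)&(im[...,2]<190)
m[:, :]&=True
ys,xs=np.where(m[188:202,240:258]);ys+=188;xs+=240
for y in range(190,200): print(y,[tuple(im[y,x][::-1]) for x in range(245,254)] if 0 else [int(im[y,x,2]-im[y,x,0]) for x in range(243,256)])
c,s=np.cos(h[2]),np.sin(h[2])
for x in(.020,.022,.024,.026):
    g=[]
    for r,z in((.0105,.0405),(.0105,.0515),(.0095,.032),(.0,.0715)):
        for a in np.linspace(0,6.28,60):
            X=x+r*np.cos(a);Y=.002+r*np.sin(a);g.append([h[0]+c*X-s*Y,h[1]+s*X+c*Y,z])
    q=proj("top",np.array(g));print(x,q.min(0).round(1),q.max(0).round(1))
```

```text
hatch (140, 157) [0.024  0.0414]
hatch (257, 143) [ 0.0237 -0.0395]
hatch (140, 157) [0.0246 0.0416]
hatch (257, 143) [ 0.0243 -0.0396]
hatch (133, 90) [0.0622 0.0393]
hatch (253, 77) [ 0.0611 -0.0404]
190 [55, 56, 55, 57, 53, 55, 57, 55, 55, 56, 53, 54, 58]
191 [56, 54, 55, 57, 56, 52, 52, 53, 46, 42, 38, 27, 24]
192 [44, 43, 35, 33, 47, 61, 61, 50, 33, 26, 12, 3, 0]
193 [14, 15, 11, 11, 36, 83, 81, 65, 51, 25, 1, 1, -1]
194 [1, 1, 3, 12, 44, 77, 70, 63, 61, 19, -1, 2, 0]
195 [0, 3, 1, 10, 34, 68, 67, 59, 51, 14, 0, 1, 2]
196 [1, 1, 0, 1, 10, 36, 46, 38, 18, 3, 1, 0, 0]
197 [-1, 1, 0, 0, 1, 10, 17, 11, 6, 1, 0, 1, 0]
198 [-1, 2, 1, 2, 1, 0, -1, 1, 0, 1, 0, 1, 1]
199 [1, -1, 0, 1, 1, 3, 0, 1, 1, 2, 1, 0, 1]
0.02 [246.5 192.7] [252.3 198.7]
0.022 [246.5 192.1] [252.2 198.1]
0.024 [246.4 191.6] [252.2 197.6]
0.026 [246.3 191. ] [252.1 197.1]
```

Run:
```python
from fit import *
b=[.4296,.3395,np.radians(18)]
f=1/1.5625
for n,s,t in[("bow",(178,414),(166,299)),("turqbow",(376,464),(239,405))]:
    X=tri(np.array(s)*f,np.array(t)*f);print(n,X.round(3),loc(b,X).round(3))
for n,t in[("foot1",(214,304)),("foot2",(188,317))]:
    X=atz("top",np.array(t)*f,0);print(n,X.round(3),loc(b,X).round(3))
```

```text
bow [0.535 0.424 0.234] [0.126 0.047]
turqbow [0.317 0.289 0.168] [-0.123 -0.013]
foot1 [0.55  0.395 0.   ] [0.131 0.015]
foot2 [0.519 0.457 0.   ] [0.121 0.084]
```

```bash
cat > plan.py <<'E'
import numpy as np, math
def plan(start,wps,n=5):
    """start/wps: x,y,z,yaw_deg,(grip). prints rows (4 decimals) & chains the rounded pose"""
    p=np.array(start,float)
    for w in wps:
        g=w[4] if len(w)>4 else None
        w4=np.array(w[:4],float); d=w4[:3]-p[:3]; dy=(w4[3]-p[3]+180)%360-180
        k=max(1,math.ceil(np.linalg.norm(d)/.225-1e-6),math.ceil(abs(dy)/40-1e-6)); s0=p.copy()
        for i in range(1,k+1):
            t=s0.copy(); t[:3]+=d*i/k; t[3]+=dy*i/k
            c,s=math.cos(math.radians(p[3])),math.sin(math.radians(p[3])); e=t[:3]-p[:3]
            r=[round(v,3) for v in((c*e[0]+s*e[1])/.2,(s*e[0]-c*e[1])/.2,-e[2]/.2)]+[round(-(t[3]-p[3])/360,4)]
            rows=max(math.ceil(np.linalg.norm(e)/.05-.02),math.ceil(abs(t[3]-p[3])/8.5),1)
            print(r,g,"rows>=",rows)
            e2=np.array(r[:3])*.2
            p=np.array([p[0]+c*e2[0]+s*e2[1],p[1]+s*e2[0]-c*e2[1],p[2]-e2[2],p[3]-r[3]*360])
    print("end",p.round(4).tolist()); return p
E
python3 - <<'E'
from plan import *
plan([.304,-.603,.227,-153.255],[(.50,-.10,.27,-162),(.4285,.3392,.27,-162),(.4285,.3392,.121,-162)])
E
```

```text
[np.float64(-0.669), np.float64(0.602), np.float64(-0.072), np.float64(0.0081)] None rows>= 4
[np.float64(-0.638), np.float64(0.635), np.float64(-0.071), np.float64(0.0081)] None rows>= 4
[np.float64(-0.604), np.float64(0.666), np.float64(-0.072), np.float64(0.0081)] None rows>= 4
[np.float64(-0.169), np.float64(1.1), np.float64(-0.0), np.float64(-0.0)] None rows>= 5
[np.float64(-0.169), np.float64(1.099), np.float64(-0.0), np.float64(-0.0)] None rows>= 5
[np.float64(-0.0), np.float64(0.0), np.float64(0.745), np.float64(-0.0)] None rows>= 3
end [0.4284, 0.3392, 0.121, -162.003]
```

Call:
carry_out(deltas=[[[-0.669,0.602,-0.072,0.0081,1],[-0.669,0.602,-0.072,0.0081,1],[-0.669,0.602,-0.072,0.0081,1],[-0.669,0.602,-0.072,0.0081,1]]])

```text
clock: 2.0
tool_pos: [0.3697, -0.4326, 0.2416]
orientation: [-180.0, 0.0, -156.1]
force: [0.5, 0.2, 0.8]
opening: 0.0876
gripper_force: 0.0
```

Call:
carry_out(deltas=[[[-0.638,0.635,-0.071,0.0081,1],[-0.638,0.635,-0.071,0.0081,1],[-0.638,0.635,-0.071,0.0081,1],[-0.638,0.635,-0.071,0.0081,1]]])

```text
clock: 2.4
tool_pos: [0.4353, -0.2648, 0.2559]
orientation: [-180.0, 0.1, -159.0]
force: [0.3, -0.6, 0.8]
opening: 0.0879
gripper_force: 0.0
```

Call:
carry_out(deltas=[[[-0.604,0.666,-0.072,0.0081,1],[-0.604,0.666,-0.072,0.0081,1],[-0.604,0.666,-0.072,0.0081,1],[-0.604,0.666,-0.072,0.0081,1]]])

```text
clock: 2.8
tool_pos: [0.5007, -0.097, 0.2703]
orientation: [-180.0, 0.1, -161.9]
force: [0.2, -0.4, 0.3]
opening: 0.0877
gripper_force: 0.0
```

Call:
carry_out(deltas=[[[-0.113,0.733,0,0,1],[-0.113,0.733,0,0,1],[-0.113,0.733,0,0,1]]])

```text
clock: 3.1
tool_pos: [0.4754, 0.0484, 0.2698]
orientation: [180.0, 0.0, -162.0]
force: [0.6, 0.4, -0.1]
opening: 0.0878
gripper_force: 0.0
```

Call:
carry_out(deltas=[[[-0.113,0.733,0,0,1],[-0.113,0.733,0,0,1],[-0.113,0.733,0,0,1]]])

```text
clock: 3.4
tool_pos: [0.4514, 0.1951, 0.2701]
orientation: [180.0, 0.1, -162.0]
force: [1.2, 0.7, 0.8]
opening: 0.0877
gripper_force: 0.0
```

Call:
carry_out(deltas=[[[-0.112,0.733,0,0,1],[-0.112,0.733,0,0,1],[-0.112,0.733,0,0,1],[-0.112,0.733,0,0,1]]])

```text
clock: 3.8
tool_pos: [0.4272, 0.344, 0.2689]
orientation: [180.0, -0.0, -161.8]
force: [1.6, -1.5, -0.5]
opening: 0.0877
gripper_force: 0.0
```

Call:
carry_out(deltas=[[[0,0,0.25,0,1],[0,0,0.45,0,1],[0,0,0.45,0,1]]])

```text
clock: 4.1
tool_pos: [0.4257, 0.3366, 0.1747]
orientation: [-179.7, -0.5, -162.0]
force: [0.1, -0.0, 0.8]
opening: 0.0879
gripper_force: 0.0
```

Run:
```python
from plant import ctrl
import cv2, numpy as np
o=ctrl.get_obs();print(o["tool_pos"],o["orientation"],o["force"])
S=ctrl.snapshot("side");T=ctrl.snapshot("top")
cr=lambda i,x,y,w,h,s:cv2.resize(i["color"][y:y+h,x:x+w,::-1],(w*s,h*s),interpolation=cv2.INTER_CUBIC)
cv2.imwrite("pics/c2.png",np.hstack([cr(S,130,220,80,120,5),cr(T,110,170,80,120,5)]))
```

```text
[0.42572736 0.33662171 0.17465077] [-179.72170884   -0.45753069 -162.04085809] [ 0.05305335 -0.00258563  0.77420212]
```

View pics/c2.png

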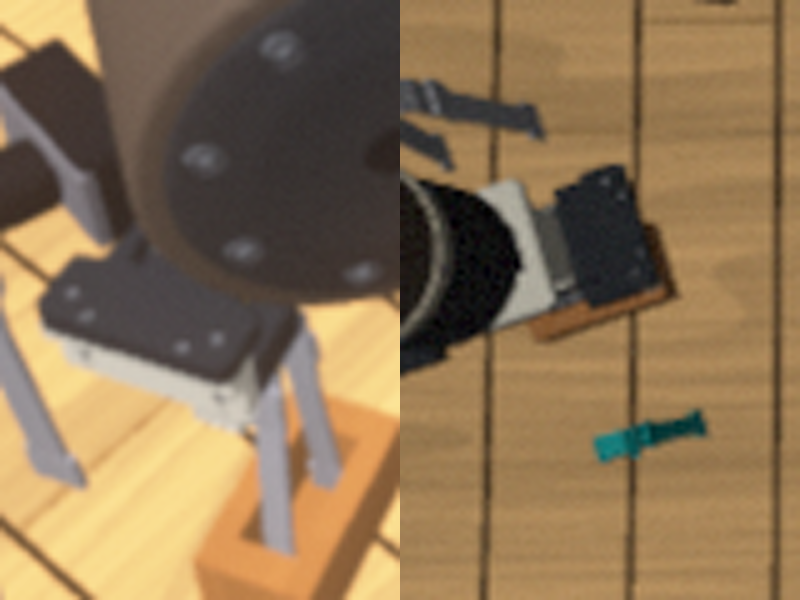

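Call:
carry_out(deltas=[[[0,0,0.15,0,1],[0,0,0.295,0,1],[0,0,0.295,0,1],[0,0,0.295,0,1]]])

```text
clock: 4.6
tool_pos: [0.4293, 0.3403, 0.123]
orientation: [180.0, 0.1, -162.0]
force: [0.3, -0.2, 1.5]
opening: 0.0876
gripper_force: 0.0
```

Call:
carry_out(deltas=[[[0,0,0,0,-0.1],[0,0,0,0,-0.227],[0,0,0,0,-0.227],[0,0,0,0,-0.227],[0,0,0,0,-0.227]]])

```text
clock: 5.1
tool_pos: [0.4282, 0.3395, 0.1208]
orientation: [180.0, 0.0, -162.0]
force: [0.0, -0.3, 0.7]
opening: 0.0535
gripper_force: 0.0
```

Call:
carry_out(deltas=[[[0,0,0,0,-0.227],[0,0,0,0,-0.227],[0,0,0,0,-0.227],[0,0,0,0,-0.227],[0,0,0,0,-0.227]]])

```text
clock: 5.6
tool_pos: [0.4282, 0.3392, 0.1205]
orientation: [-180.0, -0.0, -162.0]
force: [0.2, -0.9, 1.2]
opening: 0.0341
gripper_force: 8.0
```

Call:
carry_out(deltas=[[[0,0,0,0,-0.227],[0,0,0,0,-0.227],[0,0,0,0,-0.227]]])

```text
clock: 5.9
tool_pos: [0.4281, 0.3394, 0.1206]
orientation: [-180.0, -0.0, -162.0]
force: [0.1, -0.3, 0.5]
opening: 0.0338
gripper_force: 8.1
```

```bash
sed -i 's/.225-1e-6/.195-1e-6/; s/\[round(v,3)/[float(round(v,3))/; s/+\[round(-/+[round(-/' plan.py
python3 - <<'E'
from plan import *
plan([.4284,.3392,.121,-162],[(.4284,.3392,.315,-162),(.5142,-.0328,.325,-173.8),(.5142,-.0328,.255,-173.8),(.5142,-.0328,.149,-173.8)])
E
```

```text
[-0.0, 0.0, -0.97, np.float64(-0.0)] None rows>= 4
[0.083, -0.951, -0.025, np.float64(0.0164)] None rows>= 4
[-0.014, -0.954, -0.025, np.float64(0.0164)] None rows>= 4
[-0.0, -0.0, 0.35, np.float64(-0.0)] None rows>= 2
[-0.0, -0.0, 0.53, np.float64(-0.0)] None rows>= 3
end [0.5141, -0.0328, 0.149, -173.808]
```

Call:
carry_out(deltas=[[[0,0,-0.2,0,-0.227],[0,0,-0.45,0,-0.227],[0,0,-0.7,0,-0.227],[0,0,-0.97,0,-0.227],[0,0,-0.97,0,-0.227]]])

```text
clock: 6.4
tool_pos: [0.4302, 0.3413, 0.3219]
orientation: [179.7, 0.6, -162.0]
force: [-0.4, -0.8, -0.6]
opening: 0.0339
gripper_force: 6.5
```

Call:
carry_out(deltas=[[[0.02,-0.19,-0.005,0.003,-0.227],[0.04,-0.42,-0.01,0.007,-0.227],[0.06,-0.66,-0.02,0.012,-0.227],[0.083,-0.951,-0.025,0.0164,-0.227],[0.083,-0.951,-0.025,0.0164,-0.227]]])

```text
clock: 6.9
tool_pos: [0.4713, 0.1498, 0.3197]
orientation: [180.0, 0.0, -168.1]
force: [-0.2, -0.4, -0.5]
opening: 0.0339
gripper_force: 6.5
```

Call:
carry_out(deltas=[[[0,-0.24,-0.005,0.004,-0.227],[-0.005,-0.48,-0.015,0.008,-0.227],[-0.01,-0.7,-0.02,0.012,-0.227],[-0.014,-0.954,-0.025,0.0164,-0.227],[-0.014,-0.954,-0.025,0.0164,-0.227]]])

```text
clock: 7.4
tool_pos: [0.5143, -0.0369, 0.3241]
orientation: [-180.0, -0.0, -174.1]
force: [-0.6, 0.6, -1.3]
opening: 0.0341
gripper_force: 6.5
```

Call:
carry_out(deltas=[[[0,0,0.15,0,-0.227],[0,0,0.35,0,-0.227],[0,0,0.35,0,-0.227]]])

```text
clock: 7.7
tool_pos: [0.5107, -0.0325, 0.2495]
orientation: [180.0, -0.5, -173.9]
force: [-0.1, 0.2, -0.5]
opening: 0.0339
gripper_force: 6.5
```

Run:
```python
from plant import ctrl
import cv2, numpy as np
S=ctrl.snapshot("side");T=ctrl.snapshot("top")
cr=lambda i,x,y,w,h,s:cv2.resize(i["color"][y:y+h,x:x+w,::-1],(w*s,h*s),interpolation=cv2.INTER_CUBIC)
cv2.imwrite("pics/c3.png",np.hstack([cr(S,215,125,80,120,5),cr(T,210,140,80,120,5)]))
```

```text
(no output)
```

View pics/c3.png

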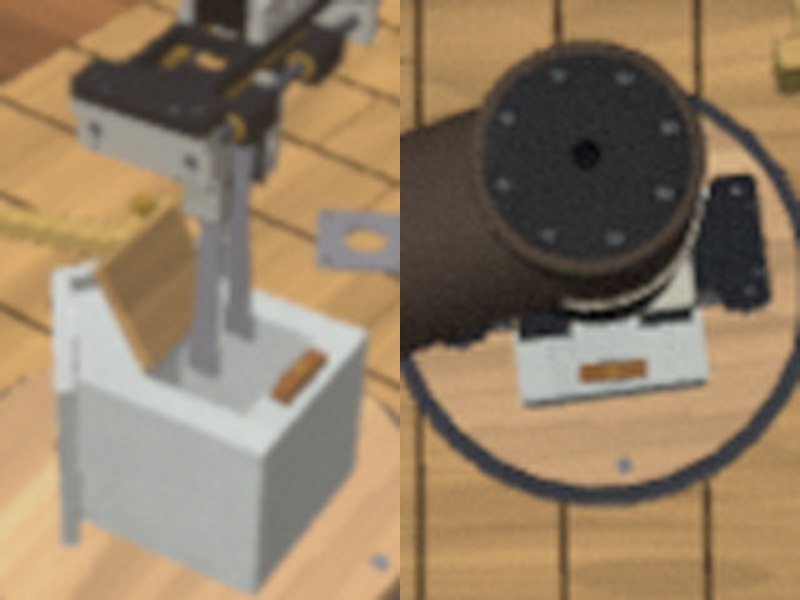

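Run:
```python
from h import *
from plan import *
for x in((.5141,-.0328,.1425),(.5141+.0024,-.0328-.0218,.1425),(.5141-.0024,-.0328+.0218,.1425)):
    q=proj("side",x)[0]; print((q-[215,125]+.5)*5-.5)
plan([.5141,-.0328,.149,-173.808],[(.5286,-.0312,.149,-173.8)])
```

```text
[220.54227199 343.91865991]
[239.29324697 324.42334134]
[201.25596304 363.97056321]
[-0.073, 0.0, -0.0, np.float64(-0.0)] None rows>= 1
end [0.5286, -0.0312, 0.149, -173.808]
```

Call:
carry_out(deltas=[[[0,0,0.12,0,-0.227],[0,0,0.26,0,-0.227],[0,0,0.4,0,-0.227],[0,0,0.5,0,-0.227],[0,0,0.53,0,-0.227]]])

```text
clock: 8.3
tool_pos: [0.5143, -0.0321, 0.1487]
orientation: [-180.0, -0.0, -173.8]
force: [0.7, -0.5, 1.4]
opening: 0.0343
gripper_force: 6.5
```

Call:
carry_out(deltas=[[[0,0,0,0,-0.227],[0,0,0,0,-0.227]]])

```text
clock: 8.5
tool_pos: [0.5153, -0.0322, 0.1505]
orientation: [180.0, 0.2, -173.8]
force: [-0.1, -0.1, -0.9]
opening: 0.0341
gripper_force: 6.5
```

Call:
carry_out(deltas=[[[-0.02,0,0,0,-0.227],[-0.04,0,0,0,-0.227],[-0.06,0,0,0,-0.227],[-0.073,0,0,0,-0.227],[-0.073,0,0,0,-0.227]]])

```text
clock: 9.0
tool_pos: [0.5283, -0.0312, 0.1484]
orientation: [-180.0, -0.1, -173.8]
force: [-0.4, -1.3, -0.7]
opening: 0.0341
gripper_force: 6.5
```

Call:
carry_out(deltas=[[[0,0,0,0,-0.227],[0,0,0,0,-0.227]]])

```text
clock: 9.2
tool_pos: [0.5283, -0.0311, 0.1485]
orientation: [-180.0, -0.0, -173.8]
force: [-0.9, -1.2, -0.9]
opening: 0.0338
gripper_force: 6.5
```

Run:
```python
from plant import ctrl
import cv2, numpy as np
o=ctrl.get_obs();print(o["tool_pos"],o["force"],o["moment"])
S=ctrl.snapshot("side")
cv2.imwrite("pics/c4.png",cv2.resize(S["color"][135:235,205:305,::-1],(600,600),interpolation=cv2.INTER_CUBIC))
```

```text
[ 0.52825755 -0.03109361  0.14847419] [-0.8638443 -1.2174708 -0.9181609] [-0.13660125  0.32263091 -0.00493255]
```

View pics/c4.png

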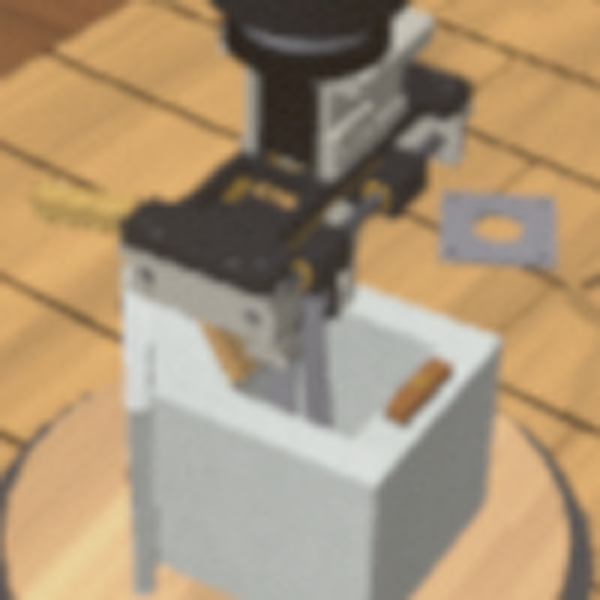

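Call:
carry_out(deltas=[[[-0.01,0,0,0,-0.227],[-0.01,0,0,0,-0.227],[-0.01,0,0,0,-0.227]]])

```text
clock: 9.55
tool_pos: [0.5302, -0.0309, 0.1486]
orientation: [-180.0, -0.0, -173.8]
force: [-3.1, -1.4, 2.2]
opening: 0.0339
gripper_force: 6.4
```

Call:
carry_out(deltas=[[[-0.01,0,0,0,-0.227],[-0.01,0,0,0,-0.227],[-0.01,0,0,0,-0.227]]])

```text
clock: 9.85
tool_pos: [0.5324, -0.0306, 0.1487]
orientation: [-180.0, 0.0, -173.8]
force: [-3.9, -0.6, 3.0]
opening: 0.0339
gripper_force: 6.7
```

Call:
carry_out(deltas=[[[0.012,0,0,0,-0.227],[0.012,0,0,0,-0.25],[0.012,0,0,0,-0.27],[0.012,0,0,0,-0.29],[0.012,0,0,0,-0.31]]])

```text
clock: 10.35
tool_pos: [0.5301, -0.0308, 0.1485]
orientation: [180.0, 0.0, -173.8]
force: [-0.5, 0.1, -0.2]
opening: 0.031
gripper_force: 13.3
```

Call:
carry_out(deltas=[[[0,0,0,0,-0.33],[0,0,0,0,-0.35],[0,0,0,0,-0.37],[0,0,0,0,-0.37]]])

```text
clock: 10.75
tool_pos: [0.53, -0.0308, 0.1486]
orientation: [180.0, 0.0, -173.8]
force: [0.3, -0.4, -0.7]
opening: 0.0276
gripper_force: 17.9
```

Call:
carry_out(deltas=[[[0,0,0,0,-0.4],[0,0,0,0,-0.44],[0,0,0,0,-0.48],[0,0,0,0,-0.48]]])

```text
clock: 11.15
tool_pos: [0.53, -0.0309, 0.1486]
orientation: [180.0, 0.0, -173.8]
force: [-0.2, -1.1, -0.8]
opening: 0.0262
gripper_force: 30.0
```

Call:
carry_out(deltas=[[[0.01,0,-0.01,0,-0.6],[0.03,0,-0.02,0,-0.6],[0.05,0,-0.02,0,-0.6],[0.08,0,-0.02,0,-0.6],[0.08,0,-0.02,0,-0.6]]])

```text
clock: 11.65
tool_pos: [0.5131, -0.0327, 0.1526]
orientation: [180.0, -0.0, -173.8]
force: [-0.0, 1.2, 0.1]
opening: 0.0265
gripper_force: 30.0
```

Call:
carry_out(deltas=[[[0,0,-0.1,0,-0.6],[0,0,-0.22,0,-0.6],[0,0,-0.36,0,-0.6],[0,0,-0.5,0,-0.6],[0,0,-0.5,0,-0.6]]])

```text
clock: 12.15
tool_pos: [0.5161, -0.0324, 0.2567]
orientation: [180.0, 0.4, -173.8]
force: [0.3, 0.0, -1.4]
opening: 0.0256
gripper_force: 30.0
```

Run:
```python
from plant import ctrl
import cv2, numpy as np
o=ctrl.get_obs();print(o["clock"],o["tool_pos"],o["force"],o["opening"])
S=ctrl.snapshot("side")
cv2.imwrite("pics/c5.png",cv2.resize(S["color"][135:235,205:305,::-1],(600,600),interpolation=cv2.INTER_CUBIC))
```

```text
12.15 [ 0.5160931  -0.03243167  0.2566686 ] [ 0.30854512  0.00778207 -1.41869879] 0.02557653377449558
```

View pics/c5.png

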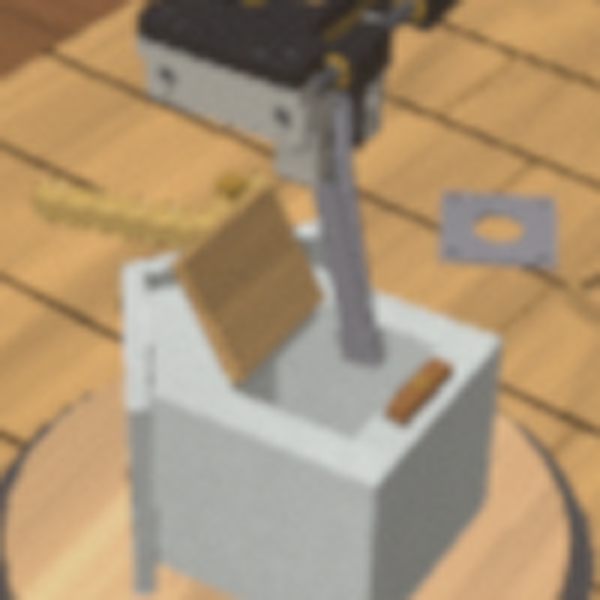

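```bash
cat > tilt.py <<'E'
from h import *
from plant import ctrl
def tilt(view="side",z0=.1125):
    o=ctrl.get_obs();p=o["tool_pos"];y=np.radians(o["orientation"][2]+180);f=np.array([np.cos(y),np.sin(y),0])
    S=ctrl.snapshot(view)
    for d in ctrl.spot_point(S,"tongs"):
        c=np.array(d["centre"]); 
        best=min((np.hypot(*(proj(view,[*(p+np.array([0,0,.019-.130*np.cos(a)-.0005])+f*.130*np.sin(a))])[0]-c)),a) for a in np.radians(np.arange(-20,20,.25)))
        print(round(d["p"],2),c.round(1),"tilt",round(np.degrees(best[1]),2),"res px",round(best[0],2))
    print(o["clock"],p,o["force"].round(1),o["opening"])
if __name__=="__main__": tilt()
E
python3 tilt.py
python3 - <<'E'
from h import *
import numpy as np
p=np.array([.516,-.0324,.2567]);f=np.array([.9942,.108,0])
for a in(-9,-7,-5,-3,0):
    t=np.radians(a);print(a,proj("side",p+[0,0,.019-.13*np.cos(t)]+f*.13*np.sin(t)))
print((np.array([362.5,357.5])/6-.5+[205,135]))
E
```

```text
0.83 [240.7 338.6] tilt -13.25 res px 145.25
0.68 [270.2 191.4] tilt -16.75 res px 4.79
0.62 [134.4 329.5] tilt 19.75 res px 181.49
0.3 [258.2 156.4] tilt 19.75 res px 32.29
12.2 [ 0.51501265 -0.03234685  0.25443721] [ 0.6 -0.3 -0.9] 0.026275722498166343
-9 [[264.13886002 194.28874856]]
-7 [[262.80126623 193.9312646 ]]
-5 [[261.46518517 193.53132994]]
-3 [[260.1318803  193.08957588]]
0 [[258.1398483  192.34996758]]
[264.91666667 194.08333333]
```

Call:
carry_out(deltas=[[[0,0,0,0,-0.227],[0,0,0,0,-0.227],[0,0,0.05,0,-0.227],[0.025,0,0.135,0,-0.227],[0.025,0,0.135,0,-0.227]]])

```text
clock: 12.8
tool_pos: [0.5071, -0.0333, 0.2227]
orientation: [180.0, -0.3, -173.8]
force: [-0.1, -0.3, -1.9]
opening: 0.0338
gripper_force: 6.5
```

Call:
carry_out(deltas=[[[0.04,0,0,0,-0.227],[0.08,0,0,0,-0.227],[0.12,0,0,0,-0.227],[0.16,0,0,0,-0.227],[0.19,0,0,0,-0.227]]])

```text
clock: 13.3
tool_pos: [0.4706, -0.0373, 0.2261]
orientation: [180.0, 0.1, -173.8]
force: [0.2, -0.6, -0.5]
opening: 0.0339
gripper_force: 6.5
```

Call:
carry_out(deltas=[[[0,0,0,0,-0.227],[0,0,0,0,-0.227]]])

```text
clock: 13.5
tool_pos: [0.4713, -0.0372, 0.2259]
orientation: [180.0, 0.0, -173.8]
force: [0.1, 0.5, -0.5]
opening: 0.0335
gripper_force: 6.5
```

Call:
carry_out(deltas=[[[-0.05,0,-0.15,0,-0.227],[-0.05,0,-0.35,0,-0.227],[-0.05,0,-0.5,0,-0.227]]])

```text
clock: 13.8
tool_pos: [0.4819, -0.0362, 0.3275]
orientation: [-180.0, 0.0, -173.8]
force: [0.6, 0.1, -0.7]
opening: 0.0339
gripper_force: 6.5
```

Call:
carry_out(deltas=[[[0,0.22,0,0,-0.227],[0,0.46,0,0,-0.227],[0,0.7,0,0,-0.227],[0,1,0,0,-0.227],[0,1,0,0,-0.227]]])

```text
clock: 14.3
tool_pos: [0.4593, 0.1666, 0.3251]
orientation: [180.0, -0.0, -173.6]
force: [0.7, -0.3, -1.2]
opening: 0.0338
gripper_force: 6.5
```

Run:
```python
from plant import ctrl
from h import *
import cv2
o=ctrl.get_obs();print(o["clock"],o["tool_pos"],o["orientation"],o["opening"])
S=ctrl.snapshot("side");T=ctrl.snapshot("top")
p=o["tool_pos"]+[0,0,.019-.130]
q=proj("side",p)[0].round().astype(int);print(q)
x0,y0=q-[40,80]
A=cv2.resize(S["color"][y0:y0+120,x0:x0+80,::-1],(400,600),interpolation=cv2.INTER_CUBIC)
B=cv2.resize(T["color"][170:225,225:280,::-1],(400,400),interpolation=cv2.INTER_CUBIC)
C=np.zeros((600,800,3),np.uint8);C[:,:400]=A;C[:400,400:]=B
cv2.imwrite("pics/c6.png",C);cv2.imwrite("pics/top6.png",T["color"][...,::-1]);print(x0,y0)
im=T["color"].astype(int)
for y in range(190,202): print(y,[int(im[y,x,0]-im[y,x,2]) for x in range(243,257)])
f=np.array([.9942,.108,0])
for a in(0,3,6,9,12):
    t=np.radians(a);print(a,(proj("side",o["tool_pos"]+[0,0,.019-.13*np.cos(t)]+f*.13*np.sin(t))[0]-[x0,y0]+.5)*5-.5)
```

```text
14.3 [0.45928127 0.16664018 0.32513652] [ 1.79987214e+02 -2.68190381e-02 -1.73625129e+02] 0.033789672010550366
[228 220]
188 140
190 [57, 55, 54, 56, 56, 57, 55, 55, 58, 57, 54, 56, 55, 53]
191 [57, 57, 56, 55, 54, 51, 53, 54, 47, 40, 37, 26, 20, 23]
192 [41, 40, 37, 32, 48, 59, 61, 50, 37, 28, 12, 6, 0, 2]
193 [13, 15, 12, 11, 37, 80, 76, 60, 51, 23, 1, 1, 1, 0]
194 [0, 2, 0, 12, 45, 72, 70, 64, 64, 21, -1, 2, -1, 2]
195 [1, -1, 0, 10, 36, 68, 66, 61, 48, 14, 0, 1, 0, 1]
196 [2, 2, 2, 1, 9, 39, 45, 37, 17, 4, 1, 1, -2, 2]
197 [0, 1, 1, 0, 1, 9, 16, 11, 5, 1, 1, 0, 3, -1]
198 [0, 0, -1, 1, -1, 2, 1, -1, -2, 1, 0, 2, 0, 1]
199 [1, 2, 0, 1, 1, 0, 2, 0, -1, 0, 2, 1, -1, 1]
200 [3, 1, 1, 0, 1, 2, 2, -1, 0, 2, 1, 1, 0, 0]
201 [1, -1, 0, 0, 0, 0, 0, 1, 1, 1, -1, 0, 2, -1]
0 [200.61724434 402.14530706]
3 [188.9415219  396.64830051]
6 [177.34040788 390.65669643]
9 [165.83561862 384.18600609]
12 [154.44838259 377.25202162]
```

View pics/c6.png

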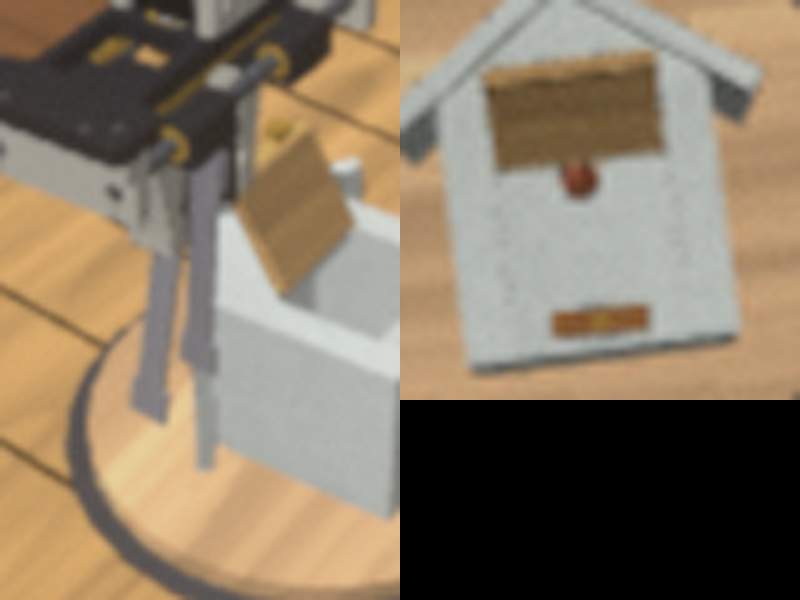

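Run:
```python
from plan import *
p=plan([.4599,.1625,.326,-173.808],[(.4992,-.0334,.326,-173.8),(.4992,-.0334,.149,-173.8)])
plan(p,[(.4992+.0245*.9941,-.0334+.0245*.1083,.149,-173.8)])
```

```text
[-0.045, -0.497, -0.0, np.float64(-0.0)] None rows>= 2
[-0.045, -0.498, -0.0, np.float64(-0.0)] None rows>= 2
[0.0, 0.0, 0.885, np.float64(-0.0)] None rows>= 4
end [0.4993, -0.0334, 0.149, -173.808]
[-0.122, 0.0, -0.0, np.float64(-0.0)] None rows>= 1
end [0.5235, -0.0308, 0.149, -173.808]
```

Call:
carry_out(deltas=[[[-0.02,-0.22,0,0,-0.227],[-0.045,-0.48,0,0,-0.227],[-0.07,-0.75,0,0,-0.227],[-0.09,-0.995,0,0,-0.227],[-0.09,-0.995,0,0,-0.227]]])

```text
clock: 14.9
tool_pos: [0.4989, -0.0387, 0.3254]
orientation: [-179.9, -0.1, -174.1]
force: [0.3, 0.1, -0.4]
opening: 0.0342
gripper_force: 6.5
```

Call:
carry_out(deltas=[[[0,0,0,0,-0.227],[0,0,0.15,0,-0.227],[0,0,0.32,0,-0.227],[0,0,0.5,0,-0.227],[0,0,0.65,0,-0.227]]])

```text
clock: 15.4
tool_pos: [0.4983, -0.0325, 0.194]
orientation: [180.0, -0.0, -173.8]
force: [0.3, 0.1, -0.5]
opening: 0.0337
gripper_force: 6.5
```

Call:
carry_out(deltas=[[[0,0,0.1,0,-0.227],[0,0,0.2,0,-0.227],[0,0,0.235,0,-0.227],[0,0,0.235,0,-0.227]]])

```text
clock: 15.8
tool_pos: [0.4985, -0.0328, 0.148]
orientation: [-180.0, -0.1, -173.8]
force: [-0.0, -0.6, -0.4]
opening: 0.034
gripper_force: 6.5
```

Call:
carry_out(deltas=[[[-0.03,0,0,0,-0.227],[-0.06,0,0,0,-0.227],[-0.09,0,0,0,-0.227],[-0.122,0,0,0,-0.227],[-0.122,0,0,0,-0.227]]])

```text
clock: 16.3
tool_pos: [0.5244, -0.0305, 0.1487]
orientation: [-180.0, 0.0, -173.8]
force: [-0.0, -0.1, -1.6]
opening: 0.0341
gripper_force: 6.5
```

Call:
carry_out(deltas=[[[0,0,0,0,-0.25],[0,0,0,0,-0.27],[0,0,0,0,-0.29],[0,0,0,0,-0.31],[0,0,0,0,-0.31]]])

```text
clock: 16.8
tool_pos: [0.5232, -0.0306, 0.1486]
orientation: [-180.0, 0.0, -173.8]
force: [0.2, -0.3, -1.3]
opening: 0.0302
gripper_force: 14.7
```

Call:
carry_out(deltas=[[[0,0,0,0,-0.35],[0,0,0,0,-0.4],[0,0,0,0,-0.5],[0,0,0,0,-0.6],[0,0,0,0,-0.6]]])

```text
clock: 17.3
tool_pos: [0.5233, -0.0306, 0.1486]
orientation: [-180.0, 0.0, -173.8]
force: [-1.2, -0.4, 0.6]
opening: 0.0299
gripper_force: 30.0
```

Call:
carry_out(deltas=[[[0,0,-0.015,0,-0.6],[0.03,0,-0.02,0,-0.6],[0.06,0,-0.02,0,-0.6],[0.09,0,-0.02,0,-0.6],[0.12,0,-0.02,0,-0.6]]])

```text
clock: 17.8
tool_pos: [0.4986, -0.0333, 0.1525]
orientation: [180.0, -0.0, -173.8]
force: [0.3, -0.2, -0.6]
opening: 0.0297
gripper_force: 30.0
```

Call:
carry_out(deltas=[[[0,0,-0.08,0,-0.6],[0,0,-0.2,0,-0.6],[0,0,-0.35,0,-0.6],[0,0,-0.5,0,-0.6],[0,0,-0.65,0,-0.6]]])

```text
clock: 18.3
tool_pos: [0.4987, -0.0333, 0.2838]
orientation: [180.0, 0.0, -173.8]
force: [0.5, 0.1, -0.6]
opening: 0.0301
gripper_force: 30.0
```

Call:
carry_out(deltas=[[[0,0,-0.15,0,-0.6],[0,0,-0.23,0,-0.6],[0,0,-0.23,0,-0.6]]])

```text
clock: 18.6
tool_pos: [0.5001, -0.0331, 0.3311]
orientation: [180.0, 0.3, -173.8]
force: [-0.1, -0.9, -1.8]
opening: 0.0302
gripper_force: 30.0
```

Run:
```python
from plant import ctrl
from h import *
import cv2
o=ctrl.get_obs();print(o["clock"],o["tool_pos"],o["orientation"],o["opening"],o["gripper_force"])
S=ctrl.snapshot("side");T=ctrl.snapshot("top")
for d in ctrl.silhouettes(T,"tray"):
    m=d["mask"].astype(np.uint8); print(d["p"],d["centre"],m.sum())
    r=cv2.minAreaRect(cv2.findContours(m,0,1)[0][0]); B=np.array([atz("top",q,.016)[:2] for q in cv2.boxPoints(r)]); print(B.round(4).tolist(),B.mean(0).round(4),np.linalg.norm(B[1]-B[0]),np.linalg.norm(B[2]-B[1]))
print([(d["p"],atz("top",d["centre"],.02).round(4)) for d in ctrl.search_frame(T,"twin")])
A=cv2.resize(S["color"][110:210,210:310,::-1],(500,500),interpolation=cv2.INTER_CUBIC)
B=cv2.resize(T["color"][190:250,310:360,::-1],(300,360),interpolation=cv2.INTER_CUBIC)
C=np.zeros((500,800,3),np.uint8);C[:,:500]=A;C[:360,500:]=B
cv2.imwrite("pics/c7.png",C)
```

```text
18.6 [ 0.50008176 -0.03312932  0.3311357 ] [ 179.98033535    0.26875735 -173.7979705 ] 0.03022852488881765 29.99987483024597
0.66 [331.3, 218.3] 962
[[0.394, -0.2668], [0.5285, -0.3052], [0.5028, -0.4014], [0.3687, -0.3619]] [ 0.4485 -0.3338] 0.1399139306056863 0.09952316996819403
0.58 [379.2, 235.5] 1041
[[0.3442, -0.4403], [0.469, -0.5098], [0.4214, -0.5999], [0.2975, -0.5297]] [ 0.383  -0.5199] 0.14284060850426594 0.10190285394282343
[]
```

View pics/c7.png

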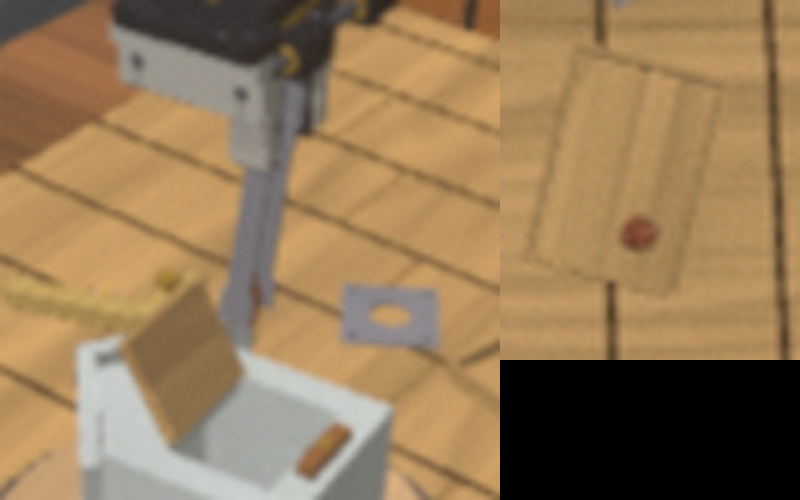

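Run:
```python
from plan import *
plan([.4996,-.0334,.329,-173.808],[(.4675,-.345,.329,-173.8),(.4675,-.345,.150,-173.8),(.4675,-.345,.1215,-173.8)])
```

```text
[0.164, -0.766, -0.0, np.float64(-0.0)] None rows>= 4
[0.164, -0.766, -0.0, np.float64(-0.0)] None rows>= 4
[-0.0, 0.0, 0.895, np.float64(-0.0)] None rows>= 4
[-0.0, 0.0, 0.142, np.float64(-0.0)] None rows>= 1
end [0.4674, -0.3451, 0.1216, -173.808]
```

Call:
carry_out(deltas=[[[0.03,-0.15,0,0,-0.6],[0.07,-0.32,0,0,-0.6],[0.11,-0.52,0,0,-0.6],[0.145,-0.68,0,0,-0.6],[0.164,-0.766,0,0,-0.6]]])

```text
clock: 19.3
tool_pos: [0.4823, -0.191, 0.3272]
orientation: [180.0, -0.1, -173.9]
force: [0.7, 0.3, -1.3]
opening: 0.03
gripper_force: 30.0
```

Call:
carry_out(deltas=[[[0.03,-0.15,0,0,-0.6],[0.07,-0.32,0,0,-0.6],[0.11,-0.52,0,0,-0.6],[0.145,-0.68,0,0,-0.6],[0.164,-0.766,0,0,-0.6]]])

```text
clock: 19.8
tool_pos: [0.4662, -0.3469, 0.3267]
orientation: [179.9, -0.2, -173.9]
force: [-0.3, -0.2, -2.2]
opening: 0.03
gripper_force: 30.0
```

Call:
carry_out(deltas=[[[0,0,0.15,0,-0.6],[0,0,0.35,0,-0.6],[0,0,0.55,0,-0.6],[0,0,0.75,0,-0.6],[0,0,0.85,0,-0.6]]])

```text
clock: 20.3
tool_pos: [0.4645, -0.3436, 0.1536]
orientation: [179.8, -0.3, -173.9]
force: [-0.2, -0.2, -0.6]
opening: 0.03
gripper_force: 30.0
```

Call:
carry_out(deltas=[[[0,0,0.045,0,-0.6],[0,0,0.09,0,-0.6],[0,0,0.13,0,-0.6],[0,0,0.17,0,-0.6],[0,0,0.17,0,-0.6]]])

```text
clock: 20.8
tool_pos: [0.467, -0.3446, 0.1239]
orientation: [180.0, -0.0, -173.8]
force: [-0.2, -0.4, -1.1]
opening: 0.0297
gripper_force: 30.0
```

Call:
carry_out(deltas=[[[0,0,0.008,0,-0.6],[0,0,0.013,0,-0.6],[0,0,0.017,0,-0.6],[0,0,0.017,0,-0.6]]])

```text
clock: 21.2
tool_pos: [0.4673, -0.3449, 0.1214]
orientation: [-180.0, 0.0, -173.8]
force: [-0.2, 0.1, -1.0]
opening: 0.0304
gripper_force: 30.0
```

Call:
carry_out(deltas=[[[0,0,0.003,0,-0.6],[0,0,0.005,0,-0.6],[0,0,0.005,0,-0.6]]])

```text
clock: 21.5
tool_pos: [0.4674, -0.345, 0.1205]
orientation: [-180.0, 0.0, -173.8]
force: [0.1, 0.4, 0.6]
opening: 0.03
gripper_force: 30.0
```

Call:
carry_out(deltas=[[[0,0,0.003,0,-0.6],[0,0,0.003,0,-0.6],[0,0,0.003,0,-0.6]]])

```text
clock: 21.8
tool_pos: [0.4674, -0.345, 0.1198]
orientation: [-180.0, 0.0, -173.8]
force: [0.6, 0.6, 3.6]
opening: 0.0302
gripper_force: 30.0
```

Call:
carry_out(deltas=[[[0,0,0,0,-0.4],[0,0,0,0,-0.34],[0,0,0,0,-0.3],[0,0,0,0,-0.26],[0,0,0,0,-0.227]]])

```text
clock: 22.3
tool_pos: [0.467, -0.3447, 0.1192]
orientation: [180.0, -0.0, -173.8]
force: [-0.1, -0.1, -0.8]
opening: 0.0336
gripper_force: 6.9
```

Call:
carry_out(deltas=[[[0,0,0,0,-0.227],[0,0,0,0,-0.227],[0,0,0,0,-0.227]]])

```text
clock: 22.6
tool_pos: [0.4672, -0.3448, 0.1195]
orientation: [180.0, -0.0, -173.8]
force: [0.8, 0.9, -0.8]
opening: 0.0338
gripper_force: 6.5
```

Call:
carry_out(deltas=[[[0,0,-0.05,0,-0.227],[0,0,-0.15,0,-0.227],[0,0,-0.35,0,-0.227],[0,0,-0.6,0,-0.227],[0,0,-0.8,0,-0.227]]])

```text
clock: 23.1
tool_pos: [0.4673, -0.3452, 0.2833]
orientation: [-179.9, 0.1, -173.8]
force: [2.0, 0.3, -1.2]
opening: 0.034
gripper_force: 6.5
```

Run:
```python
from plant import ctrl
from h import *
S=ctrl.snapshot("side");T=ctrl.snapshot("top")
print(proj("side",[.4822,-.3434,.02]),proj("top",[.4822,-.3434,.02]))
for c,s in(("side",S),("top",T)):
    for k in("finial",):
        print(c,[(round(d["p"],2),d["centre"],int(d["mask"].sum()),np.ptp(np.where(d["mask"]),axis=1).tolist()) for d in ctrl.silhouettes(s,k)])
import cv2
A=cv2.resize(S["color"][150:215,290:370,::-1],(640,520),interpolation=cv2.INTER_CUBIC)
cv2.imwrite("pics/c8.png",A)
```

```text
[[315.77286574 181.20337302]] [[333.62313495 209.04412455]]
side [(0.53, [313.7, 177.2], 32, [8, 4]), (0.35, [255.2, 205.8], 3366, [77, 62])]
top []
```

View pics/c8.png

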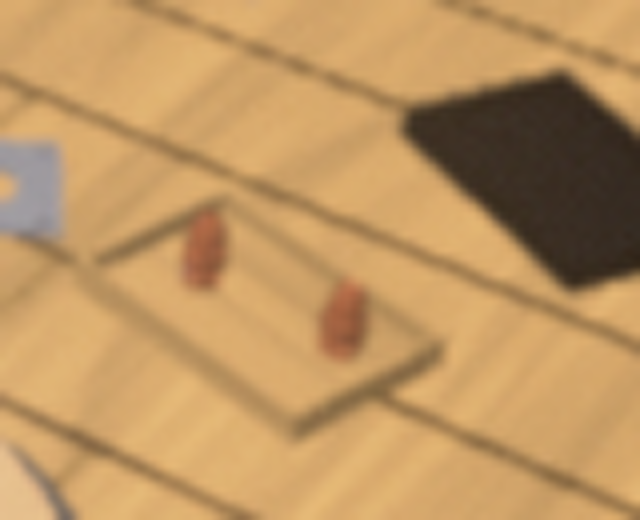

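Run:
```python
from plan import *
p=plan([.4674,-.3451,.28,-173.808],[(.460,-.20,.33,-173.8),(.4140,.3345,.33,-162),(.4140,.3345,.18,-162),(.4140,.3345,.1235,-162)])
```

```text
[-0.041, 0.725, -0.25, np.float64(-0.0)] None rows>= 4
[-0.02, 0.894, -0.0, np.float64(-0.0109)] None rows>= 4
[-0.081, 0.891, -0.0, np.float64(-0.011)] None rows>= 4
[-0.143, 0.882, -0.0, np.float64(-0.0109)] None rows>= 4
[0.0, 0.0, 0.75, np.float64(0.0)] None rows>= 3
[0.0, 0.0, 0.282, np.float64(0.0)] None rows>= 2
end [0.4141, 0.3345, 0.1236, -162.0]
```

Call:
carry_out(deltas=[[[-0.01,0.15,-0.12,0,-0.3],[-0.02,0.33,-0.25,0,-0.3],[-0.03,0.55,-0.25,0,-0.3],[-0.041,0.725,-0.25,0,-0.3]]])

```text
clock: 23.7
tool_pos: [0.4589, -0.1982, 0.329]
orientation: [180.0, -0.0, -173.8]
force: [0.0, 1.6, -0.1]
opening: 0.0311
gripper_force: 13.4
```

Call:
carry_out(deltas=[[[-0.005,0.22,0,-0.0025,-0.3],[-0.01,0.45,0,-0.0055,-0.3],[-0.015,0.67,0,-0.008,-0.3],[-0.02,0.894,0,-0.0109,-0.3]]])

```text
clock: 24.1
tool_pos: [0.4432, -0.0202, 0.3285]
orientation: [-180.0, -0.1, -169.9]
force: [1.8, -0.2, -0.3]
opening: 0.0306
gripper_force: 13.5
```

Call:
carry_out(deltas=[[[-0.02,0.22,0,-0.0025,-0.3],[-0.04,0.45,0,-0.0055,-0.3],[-0.06,0.67,0,-0.008,-0.3],[-0.081,0.891,0,-0.011,-0.3]]])

```text
clock: 24.5
tool_pos: [0.4279, 0.1581, 0.3286]
orientation: [-180.0, -0.1, -165.9]
force: [1.0, -0.0, -0.4]
opening: 0.0312
gripper_force: 13.5
```

Call:
carry_out(deltas=[[[-0.035,0.22,0,-0.0025,-0.3],[-0.07,0.45,0,-0.0055,-0.3],[-0.11,0.67,0,-0.008,-0.3],[-0.143,0.882,0,-0.0109,-0.3],[-0.143,0.882,0,-0.0109,-0.3]]])

```text
clock: 25.0
tool_pos: [0.4129, 0.3384, 0.3269]
orientation: [-179.9, -0.2, -161.8]
force: [-0.8, -0.2, -2.1]
opening: 0.0309
gripper_force: 13.5
```

Call:
carry_out(deltas=[[[0,0,0.15,0,-0.3],[0,0,0.35,0,-0.3],[0,0,0.55,0,-0.3],[0,0,0.75,0,-0.3],[0,0,0.75,0,-0.3]]])

```text
clock: 25.5
tool_pos: [0.4112, 0.3309, 0.1736]
orientation: [-179.6, -0.6, -162.1]
force: [-0.4, 0.2, -0.6]
opening: 0.0311
gripper_force: 13.5
```

Run:
```python
from plant import ctrl
from h import *
o=ctrl.get_obs();print(o["clock"],o["tool_pos"],o["force"].round(1))
S=ctrl.snapshot("side");T=ctrl.snapshot("top")
f=np.array([.951,.309,0]);g=np.array([-.309,.951,0])
for a in(0,7): 
    t=np.radians(a);P=o["tool_pos"]+[0,0,.019-.13*np.cos(t)]+f*.13*np.sin(t);print(a,proj("side",P)[0].round(1),proj("side",P+.02*g)[0].round(1),proj("side",P-.02*g)[0].round(1))
D=[d for d in ctrl.silhouettes(S,"tongs")]
for d in D:
    ys,xs=np.where(d["mask"]);print(round(d["p"],2),d["centre"],xs.min(),xs.max(),ys.min(),ys.max())
im=S["color"].astype(int);m=(abs(im[...,0]-im[...,2])<25)&(im.sum(2)>200)&(im.sum(2)<480)
for y in range(290,325): print(y,''.join('#' if v else '.' for v in m[y,160:225]))
```

```text
25.5 [0.41117042 0.3308683  0.17361965] [-0.4  0.2 -0.6]
0 [198.7 315. ] [194.7 322.4] [202.5 307.9]
7 [192.5 312.7] [188.4 320. ] [196.4 305.6]
0.92 [117.9, 293.9] 103 146 260 343
0.79 [196.7, 306.2] 187 200 288 319
0.73 [239.0, 317.2] 233 248 294 350
0.67 [115.4, 261.3] 72 163 228 296
290 ###########################...########...........................
291 ###########################..#########...........................
292 ##########################..##########...........................
293 ..######.#################.###..######...........................
294 .....####################.###...######...........................
295 ........######.#########..##.....#####...........................
296 ...........######.#####..####....#####...........................
297 ..............######.....####....######..........................
298 .................#############...######..........................
299 ....................###########..######..........................
300 .........................######..######..........................
301 ...........................####..#####
[... 937 characters left out ...]

315 ...........................#.....................................
316 ...........................###...#...............................
317 ...........................###...#...............................
318 .................................#...............................
319 .................................................................
320 .................................................................
321 .................................................................
322 .................................................................
323 .................................................................
324 .................................................................
```

Call:
carry_out(deltas=[[[0,0,0,0,-0.3],[0,0,0.07,0,-0.3],[0,0,0.14,0,-0.3],[0,0,0.21,0,-0.3],[0,0,0.21,0,-0.3]]])

```text
clock: 26.15
tool_pos: [0.4138, 0.3346, 0.1377]
orientation: [180.0, -0.0, -162.0]
force: [-0.3, 0.1, -1.2]
opening: 0.0308
gripper_force: 13.5
```

Call:
carry_out(deltas=[[[0,0,0.035,0,-0.3],[0,0,0.072,0,-0.3],[0,0,0.072,0,-0.3]]])

```text
clock: 26.45
tool_pos: [0.4138, 0.3345, 0.1227]
orientation: [-180.0, -0.0, -162.0]
force: [0.2, 0.3, -0.1]
opening: 0.0311
gripper_force: 13.5
```

Call:
carry_out(deltas=[[[0,0,0,0,-0.227],[-0.025,0,0,0,-0.227],[-0.05,0,0,0,-0.227],[-0.075,0,0,0,-0.227],[-0.101,0,0,0,-0.227]]])

```text
clock: 26.95
tool_pos: [0.4337, 0.3411, 0.1232]
orientation: [-180.0, -0.0, -162.0]
force: [-0.1, -0.5, -0.4]
opening: 0.034
gripper_force: 6.5
```

Call:
carry_out(deltas=[[[0,0,0,0,-0.227],[0,0,0.005,0,-0.227],[0,0,0.01,0,-0.227],[0,0,0.01,0,-0.227]]])

```text
clock: 27.35
tool_pos: [0.433, 0.3408, 0.121]
orientation: [-180.0, -0.0, -162.0]
force: [-0.3, -0.2, -0.6]
opening: 0.0344
gripper_force: 6.5
```

Call:
carry_out(deltas=[[[0,0,0.005,0,-0.227],[0,0,0.005,0,-0.1],[0,0,0.005,0,0.2],[0,0,0.005,0,0.5],[0,0,0.005,0,1]]])

```text
clock: 27.85
tool_pos: [0.4332, 0.3409, 0.1202]
orientation: [-180.0, 0.0, -162.0]
force: [0.1, -0.3, -0.6]
opening: 0.0579
gripper_force: 0.0
```

Call:
carry_out(deltas=[[[0,0,0,0,1],[0,0,0,0,1],[0,0,0,0,1],[0,0,0,0,1],[0,0,0,0,1]]])

```text
clock: 28.35
tool_pos: [0.4332, 0.3409, 0.1202]
orientation: [-180.0, -0.0, -162.0]
force: [0.6, 0.1, 0.5]
opening: 0.0874
gripper_force: 0.0
```

Call:
carry_out(deltas=[[[0,0,-0.15,0,1],[0,0,-0.35,0,1],[0,0,-0.6,0,1],[0,0,-0.8,0,1],[0,0,-0.8,0,1]]])

```text
clock: 28.85
tool_pos: [0.4352, 0.3428, 0.2869]
orientation: [179.7, 0.5, -162.0]
force: [1.0, 0.7, -0.8]
opening: 0.0881
gripper_force: 0.0
```

Run:
```python
from plant import ctrl
from h import *
import cv2
o=ctrl.get_obs();print(o["clock"],o["tool_pos"],o["force"].round(1))
S=ctrl.snapshot("side");im=S["color"].astype(int);b=cv2.imread("pics/side0.png")[...,::-1].astype(int)
for n,i in(("then",b),("now",im)):
    m=(abs(i[...,0]-i[...,2])<30)&(i.sum(2)>200)&(i.sum(2)<520)
    print(n)
    for y in range(278,324,2): print(y,''.join('#' if v else '.' for v in m[y,170:215]))
```

```text
28.85 [0.43524186 0.3428135  0.28685757] [ 1.   0.7 -0.8]
then
278 .............................................
280 .............................................
282 ............########.........................
284 ...........##########........................
286 ..........############.......................
288 .........##############......................
290 .........##############......................
292 .........#######.######......................
294 ..........######..#####......................
296 .........#######...####......................
298 .........#######...#####.....................
300 .........#######....####.....................
302 ..........#######...#####....................
304 ...........######....####....................
306 ...........######....#####...................
308 ...........######....######..................
310 ............######....#####..................
312 ............######....######.................
314 ............######....######.................
316 ............######.....####..................
318 .............#####...............
[... 566 characters left out ...]

296 .......#######...####........................
298 .......#######...#####.......................
300 .......#######....####.......................
302 ........######.....####......................
304 .........######....####......................
306 .........######.....####.....................
308 ..........#####.....#####....................
310 ..........#####.....#####....................
312 ..........#####.....######...................
314 ..........######....#######..................
316 ..........######.......####..................
318 ...........#####.............................
320 ...........#####.............................
322 ...........#####.............................
```

Run:
```python
from plan import *
p=plan([.4333,.3408,.2806,-162],[(.5989,.12,.28,-173.8),(.5989,-.0256,.28,-173.8),(.5989,-.0256,.175,-173.8),(.5363,-.0324,.175,-173.8)])
```

```text
[-0.223, -0.653, 0.002, np.float64(0.0164)] None rows>= 3
[-0.289, -0.626, 0.001, np.float64(0.0164)] None rows>= 3
[0.078, -0.724, -0.0, np.float64(-0.0)] None rows>= 3
[0.0, -0.0, 0.525, np.float64(-0.0)] None rows>= 3
[0.315, -0.0, 0.0, np.float64(-0.0)] None rows>= 2
end [0.5363, -0.0324, 0.175, -173.808]
```

Call:
carry_out(deltas=[[[-0.223,-0.653,0,0.0164,-1],[-0.223,-0.653,0,0.0164,-1],[-0.223,-0.653,0,0.0164,-1]]])

```text
clock: 29.2
tool_pos: [0.5164, 0.2287, 0.2792]
orientation: [-180.0, -0.1, -167.9]
force: [-0.1, -0.2, -0.4]
opening: 0.0691
gripper_force: 0.0
```

Call:
carry_out(deltas=[[[-0.289,-0.626,0,0.0164,-1],[-0.289,-0.626,0,0.0164,-1],[-0.289,-0.626,0,0.0164,-1]]])

```text
clock: 29.5
tool_pos: [0.5994, 0.1178, 0.2789]
orientation: [-180.0, -0.1, -173.9]
force: [0.7, 1.7, -0.1]
opening: 0.0451
gripper_force: 0.0
```

Call:
carry_out(deltas=[[[0.078,-0.724,0,0,-1],[0.078,-0.724,0,0,-1],[0.078,-0.724,0,0,-1],[0.078,-0.724,0,0,-1]]])

```text
clock: 29.9
tool_pos: [0.5978, -0.0301, 0.279]
orientation: [-180.0, -0.1, -174.1]
force: [-0.5, -0.2, 1.8]
opening: 0.0136
gripper_force: 0.0
```

Call:
carry_out(deltas=[[[0,0,0.15,0,-1],[0,0,0.35,0,-1],[0,0,0.525,0,-1],[0,0,0.525,0,-1]]])

```text
clock: 30.3
tool_pos: [0.595, -0.0256, 0.1694]
orientation: [-180.0, -0.6, -173.9]
force: [-0.8, 0.4, -0.4]
opening: 0.0001
gripper_force: 0.0
```

Call:
carry_out(deltas=[[[0.06,0,0,0,-1],[0.12,0,0,0,-1],[0.18,0,0,0,-1],[0.24,0,0,0,-1],[0.315,0,0,0,-1]]])

```text
clock: 30.8
tool_pos: [0.5355, -0.0322, 0.1763]
orientation: [180.0, 0.1, -173.8]
force: [0.7, 0.7, -0.1]
opening: 0.0004
gripper_force: 0.3
```

Run:
```python
from plant import ctrl
from h import *
o=ctrl.get_obs();print(o["clock"],o["tool_pos"],o["force"].round(1))
from plan import *
# after: raise to z .26, then to above button
c,s=np.cos(np.radians(6.2)),np.sin(np.radians(6.2))
bx,by=.5144-.0525*c,-.0348-.0525*s
plan([.5363,-.0324,.175,-173.808],[(.5363,-.0324,.25,-173.8),(bx,by,.25,-83.8),(bx,by,.16,-83.8),(bx,by,.1395,-83.8)])
```

```text
30.8 [ 0.53552471 -0.03217351  0.17630142] [ 0.7  0.7 -0.1]
[-0.0, 0.0, -0.375, np.float64(-0.0)] None rows>= 2
[0.124, -0.0, -0.0, np.float64(-0.0833)] None rows>= 4
[0.108, 0.062, -0.0, np.float64(-0.0834)] None rows>= 4
[0.062, 0.108, -0.0, np.float64(-0.0833)] None rows>= 4
[0.0, -0.0, 0.45, np.float64(-0.0)] None rows>= 2
[0.0, -0.0, 0.102, np.float64(-0.0)] None rows>= 1
end [0.4621, -0.0404, 0.1396, -83.808]
```

Call:
carry_out(deltas=[[[0,0,0,0,-1],[0,0,-0.2,0,-0.5],[0,0,-0.375,0,-0.09],[0,0,-0.375,0,-0.09]]])

```text
clock: 31.2
tool_pos: [0.5388, -0.0321, 0.256]
orientation: [-180.0, 0.5, -173.8]
force: [-0.6, -0.0, 0.3]
opening: 0.0193
gripper_force: 0.0
```

Call:
carry_out(deltas=[[[0.124,0,0,-0.0833,-0.09],[0.124,0,0,-0.0833,-0.09],[0.124,0,0,-0.0833,-0.09],[0.124,0,0,-0.0833,-0.09]]])

```text
clock: 31.6
tool_pos: [0.5113, -0.0349, 0.2506]
orientation: [-180.0, 0.1, -143.5]
force: [0.4, 0.5, -0.1]
opening: 0.0395
gripper_force: 0.0
```

Call:
carry_out(deltas=[[[0.108,0.062,0,-0.0834,-0.09],[0.108,0.062,0,-0.0834,-0.09],[0.108,0.062,0,-0.0834,-0.09],[0.108,0.062,0,-0.0834,-0.09]]])

```text
clock: 32.0
tool_pos: [0.4866, -0.0376, 0.2505]
orientation: [-180.0, 0.0, -113.5]
force: [0.3, 0.1, -0.8]
opening: 0.0397
gripper_force: 0.0
```

Call:
carry_out(deltas=[[[0.062,0.108,0,-0.0833,-0.09],[0.062,0.108,0,-0.0833,-0.09],[0.062,0.108,0,-0.0833,-0.09],[0.062,0.108,0,-0.0833,-0.09],[0.062,0.108,0,-0.0833,-0.09]]])

```text
clock: 32.5
tool_pos: [0.4619, -0.0402, 0.2504]
orientation: [-180.0, 0.0, -83.8]
force: [0.8, -0.4, 0.6]
opening: 0.0396
gripper_force: 0.0
```

Run:
```python
from plant import ctrl
from h import *
import cv2
o=ctrl.get_obs();print(o["clock"],o["tool_pos"],o["orientation"],o["opening"])
S=ctrl.snapshot("side")
c,s=np.cos(np.radians(6.22)),np.sin(np.radians(6.22))
W=lambda x,y,z:[.5144+c*x-s*y,-.0348+s*x+c*y,z]
P=[W(x,y,.134) for x,y in((.029,.039),(.029,-.039),(-.038,-.039),(-.038,.039))]
q=proj("side",np.array(P));print("hatch shut quad",q.round(1).tolist())
print("open free edge",proj("side",np.array([W(.065,.04,.194),W(.065,-.04,.194)])).round(1).tolist())
im=S["color"].astype(int);m=(im[...,0]-im[...,2])>35
for y in range(160,216): print(y,''.join('#' if v else '.' for v in m[y,225:300]))
print("bar",proj("side",np.array([W(-.0525,.023,.1455),W(-.0525,-.023,.1455)])).round(1).tolist())
```

```text
32.5 [ 0.46189979 -0.04023657  0.25041396] [-1.79956520e+02  1.25675936e-02 -8.37515503e+01] 0.0395838330087917
hatch shut quad [[243.6, 199.0], [257.3, 185.2], [276.5, 192.6], [263.4, 207.1]]
open free edge [[232.8, 178.7], [247.7, 165.3]]
160 ########################################.......############.........#######
161 ########################################.......############........########
162 ########################################.......###########.........########
163 ########################################.......###########.........########
164 ########################################.......###########........#########
165 #######################################.......############........#########
166 ########################################.....#############........#########
167 ##########################################..##########............#########
168 ######################################################..................###
169 ######################################################..................###
170 ######################################################.
[... 2957 characters left out ...]
..........#############
208 #.............................................................#############
209 ##............................................................#############
210 ##...........................................................##############
211 ##...........................................................##############
212 ##...........................................................##############
213 ##...........................................................###########.##
214 ##...........................................................############.#
215 ##...........................................................############.#
bar [[270.8, 202.8], [278.5, 194.1]]
```

Call:
carry_out(deltas=[[[0,0,0.15,0,-0.09],[0,0,0.3,0,-0.09],[0,0,0.45,0,-0.09],[0,0,0.45,0,-0.09],[0,0,0.5,0,-0.09]]])

```text
clock: 33.05
tool_pos: [0.4632, -0.0402, 0.1514]
orientation: [-179.9, -0.0, -83.9]
force: [0.6, 0.7, 0.3]
opening: 0.0401
gripper_force: 0.0
```

Call:
carry_out(deltas=[[[0,0,0.025,0,-0.09],[0,0,0.05,0,-0.3],[0,0,0.05,0,-0.62],[0,0,0.05,0,-0.62],[0,0,0.05,0,-0.62]]])

```text
clock: 33.55
tool_pos: [0.4623, -0.0402, 0.1406]
orientation: [-180.0, 0.0, -83.8]
force: [0.5, 0.8, 0.1]
opening: 0.0174
gripper_force: 0.0
```

Call:
carry_out(deltas=[[[0,0,0,0,-0.62],[0,0,0,0,-0.62],[0,0,0,0,-0.62],[0,0,0,0,-0.62]]])

```text
clock: 33.95
tool_pos: [0.462, -0.0403, 0.1402]
orientation: [-180.0, 0.0, -83.8]
force: [0.1, -0.0, 0.7]
opening: 0.0167
gripper_force: 0.0
```

Call:
carry_out(deltas=[[[0,0,0,0.02,-0.62],[0,0,0,0.04,-0.62],[0,0,0,0.06,-0.62],[0,0,0,0.084,-0.62]]])

```text
clock: 34.35
tool_pos: [0.4624, -0.0401, 0.1403]
orientation: [-180.0, 0.0, -114.3]
force: [1.0, 0.5, -0.4]
opening: 0.0167
gripper_force: 2.9
```

Call:
carry_out(deltas=[[[0,0,0,0.02,-0.62],[0,0,0,0.04,-0.62],[0,0,0,0.06,-0.62],[0,0,0,0.084,-0.62]]])

```text
clock: 34.75
tool_pos: [0.4623, -0.0401, 0.1403]
orientation: [-180.0, 0.0, -144.5]
force: [-0.1, -0.5, 0.7]
opening: 0.0172
gripper_force: 3.1
```

Call:
carry_out(deltas=[[[0,0,0,0.02,-0.62],[0,0,0,0.04,-0.62],[0,0,0,0.06,-0.62],[0,0,0,0.084,-0.62],[0,0,0,0.084,-0.62]]])

```text
clock: 35.25
tool_pos: [0.4622, -0.0401, 0.1402]
orientation: [180.0, 0.0, -174.6]
force: [0.1, 0.6, 0.2]
opening: 0.0167
gripper_force: 0.9
```

Call:
carry_out(deltas=[[[0,0,0,0,-0.66],[0,0,0,0,-0.68],[0,0,0,0,-0.7],[0,0,0,0,-0.7]]])

```text
clock: 35.65
tool_pos: [0.4624, -0.04, 0.1402]
orientation: [180.0, 0.0, -174.4]
force: [1.3, 4.3, -0.4]
opening: 0.0133
gripper_force: 11.7
```

Call:
carry_out(deltas=[[[0,0,0,0,-0.5],[0,0,0,0,-0.2],[0,0,0,0,-0.2],[0,0,0,0,-0.2],[0,0,0,0,-0.2]]])

```text
clock: 36.15
tool_pos: [0.4619, -0.0404, 0.1401]
orientation: [-180.0, -0.0, -174.4]
force: [-0.7, -0.7, -1.1]
opening: 0.0346
gripper_force: 0.0
```

Call:
carry_out(deltas=[[[0,0,-0.1,0,-0.2],[0,0,-0.3,0,-0.2],[0,0,-0.5,0,-0.2],[0,0,-0.75,0,-0.2],[0,0,-0.9,0,-0.2]]])

```text
clock: 36.65
tool_pos: [0.4626, -0.0405, 0.3241]
orientation: [-180.0, 0.2, -174.4]
force: [0.6, 0.2, -0.7]
opening: 0.0352
gripper_force: 0.0
```

Call:
carry_out(deltas=[[[0,0.2,0,0,-0.2],[0,0.45,0,0,-0.2],[0,0.7,0,0,-0.2],[0,0.95,0,0,-0.2],[0,0.95,0,0,-0.2]]])

```text
clock: 37.15
tool_pos: [0.443, 0.1533, 0.3198]
orientation: [180.0, -0.0, -174.2]
force: [-0.3, -0.5, -0.0]
opening: 0.0349
gripper_force: 0.0
```

Run:
```python
from plant import ctrl
from h import *
import cv2
o=ctrl.get_obs();print(o["clock"],o["tool_pos"])
T=ctrl.snapshot("top");S=ctrl.snapshot("side");im=T["color"].astype(int)
m=(im[...,0]-im[...,2])>35
for y in range(176,224): print(y,''.join('#' if v else '.' for v in m[y,228:275]))
c,s=np.cos(np.radians(6.22)),np.sin(np.radians(6.22))
W=lambda x,y,z:[.5144+c*x-s*y,-.0348+s*x+c*y,z]
print("bar pred",proj("top",np.array([W(-.0295,0,.1455),W(-.0755,0,.1455)])).round(1).tolist())
b=(im[...,0]-im[...,2]>60)&(im[...,0]<190)
ys,xs=np.where(b[200:222,240:268]);
if len(xs): 
    print(len(xs),xs.mean()+240,ys.mean()+200,[cv2.fitLine(np.c_[xs,ys].astype(np.float32),2,0,.01,.01).ravel()])
b0=cv2.imread("pics/side0.png")[...,::-1].astype(int);i2=S["color"].astype(int)
d=abs(i2-b0).sum(2)>90
print("tray/twin region diff");
for y in range(172,204): print(y,''.join('#' if v else '.' for v in d[y,275:350]))
```

```text
37.15 [0.44295292 0.15331959 0.31982994]
176 #####....................................######
177 ####.......................................####
178 ###..........................................##
179 #..............................................
180 ...............................................
181 ..............................................#
182 ..............................................#
183 .............................................##
184 .............................................##
185 .............................................##
186 ........................................###.###
187 ........................................#######
188 ........................#######.........#######
189 ................###############..........######
190 .#..........#####################........######
191 ###.........#####################........######
192 ###........#######################.......######
193 ###.......########################.......######
194 ###........#######################.......######
195 ###........#######################.......######
196 ###........####
[... 3477 characters left out ...]
............................................................
196 ######.....................................................................
197 ######.....................................................................
198 ..##.......................................................................
199 ....###....................................................................
200 ...####....................................................................
201 ..######...................................................................
202 .#######...................................................................
203 .######....................................................................
```

```bash
python3 -c "
from plant import ctrl
print(ctrl.close_job())"
```

```text
the job is handed in; nothing more can be done
None
```

The job is handed in at about 37 s of the 72 s: the finial stands upright in the tray beside its twin, the hatch is shut with the turnbutton across it, and the tongs stand tips down in their block, put back before I closed the hatch so the gripper was free to work the hatch and button.

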